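# Confirm three picks at the pipe-fittings bay

### The arm

A 7-joint arm with a two-finger parallel gripper is mounted at the origin on the work surface. World frame = base frame: x ahead of the robot, y to its left, z up, the work surface at z = 0. Lengths are in m, angles in rad, forces in N, time in s.
With the tool pointing down it reaches from about 0.425 to 0.95 m from the base axis. Payload 4.7 kg.
Tool frame: the origin (TCP) lies midway between the tips of the shut fingers; the grasp point (between the pads) lies grasp_offset behind it (grasp_offset is the distance from the TCP to the grasp point, in m); y points along the fingers, x is the direction in which the jaws open and shut, and the axes are right-handed (so a half turn about y gives the same grasp; the last joint's range is limited). The gripper opens to 87 mm and grips with 3 to 60 N. Pads are 19 mm wide; open, the fingers measure 117 mm over their backs; the gripper's body (75 mm by 190 mm) begins 51 mm behind the grasp point.
Start: joints at [-1.161, 0.469, -0.049, 1.532, 0.024, 1.141, -0.082], TCP at [0.287, 0.611, 0.223] pointing down, gripper open.
Joint ranges: [-2.59, 2.59], [-0.33, 1.99], [-1.39, 1.29], [0.1, 2.45], [-1.04, 4.18], [0.21, 1.99], [-2.66, 2.66]. Speed limits (rad/s): [2.57, 2.57, 3.14, 3.14, 3.14, 3.14, 3.14].

### API

Orientations are given as a unit quaternion [x, y, z, w].
In Python, from plant import read_state, grab_frame, camera_model, sign_off, grasp_offset gives the robot as it stands.
- The arm moves only by the tool send_rows, never from a script. Its argument "increments" is a list of rows, each a list of 3 entries, a list of its own where there are three numbers: the shift along the world's x, y, z in mm, then the turn, a rotation vector about the world's x, y, z in degrees, then the closure, from -1 (fully open) to 1 (shut). A call has 1 to 10 rows; each row is the pose to reach, as a shift and turn from the pose measured when the call began; what a row does not reach only later rows make up. A row lasts 1/8 s, in which the tool goes at most 62.5 mm and 10.7 degrees, less where a joint would pass 70% of its speed; a pose out of reach is approached as far as the arm can. A call with a gripper value outside its range is refused whole. The fingers move at their own pace and stop on an object; the grip force is fixed at half the most. Time passes only in rows, so rows that repeat a pose let the fingers close. It gives the time, the measured TCP pose, the force and the opening at its end, in the units of the state.
- read_state(): the state, without advancing time (a new reading comes with each control period).
- grab_frame(name): name is "side" or "top" or "wrist"; returns the picture (384x512x3 uint8, red, green, blue); there is no depth.
- camera_model(name): a dict with "fx", "fy", "cx", "cy" (pixels), "rvec" (rotation vector, rad) and "tvec" (3), from world to camera coordinates, as OpenCV has them; the wrist camera has in their place "tool_from_camera" (4x4, takes a point from camera to tool coordinates, whose origin is the TCP and whose axes are the tool frame's). Camera axes: x right, y down, z forward; pixel columns grow to the right and rows downward; lengths in m; the calibration is good to about 2 mm. A picture is of the moment at which its call begins: read the wrist's pose just before it. camera_model takes no time and is no camera call.
- sign_off(): hands the job in, once; it reports no verdict.
The state is a dict: "time": time; "q": joint angles; "joint_vel": joint speeds; "joint_torque": joint torques, N m; "tool_pos": TCP position; "orientation": TCP orientation; "ft_force": force on the tool from outside, world axes, zero at the start; "wrist_torque": the same for the moment, N m; "gripper_width": finger opening in m.
Only numpy, scipy, OpenCV 4.12 (cv2) and the standard library are available. Lean on these libraries where they do the work, as an engineer would, in place of code of your own. Each camera call takes 0.05 s, during which the arm holds its last target. There are 200 camera calls.

### The job

Confirm the picked order at the fittings bay: with the fingertips, lightly press down the orange key on the black flange's tray, then the one on the green reducer's tray, then the one on the brass flange's tray, each well down, so that it stays down by itself. Do not press the key of the steel pipe cap, do not bear hard on anything, and leave all four fittings standing where they are.

Things in the scene. Friction and masses are not known exactly. Their poses are not given: they have to be found in the camera images.
- black_key (a joint): push travel of the key beside the black fitting, in m: 0 = up (start), 0.022 = at its stop. It slides straight down against friction and a weak spring: about 2.5 N to start it, 5 N at 0.010, 8 N at the stop. Let go, it stays where it is, or creeps back to about 0.013 if it was pushed deeper. Counts as pressed from 0.008, as untouched below 0.003
- black_key_top (a point): centre of the top face of the black fitting's key, z up, moving down with the key: a square orange key 38 mm wide, its top 62 mm above the work surface when up, 40 mm at its stop. It rises from the middle of the grey housing of black_bay. All four keys look alike: the fitting on the same tray tells them apart
- black_bay: fixed white tray, 160 mm long (x), 96 mm wide, 6 mm thick, 14 mm side rims, turned up to 0.3 rad; origin under its centre, x axis away from the robot, from key to fitting. Fixed on its robot end is a grey housing 62 mm square, top at 36 mm, centred at x = -46 mm, holding the key. Its fitting stands at the other end
- black_fitting: black weld-neck pipe flange: disc 76 mm across and 13 mm thick with a tapered neck, 43 mm tall; loose, stands upright on the same white tray as its key, about 82 mm from the key's centre, on the side away from the robot; origin at the centre of its underside, z up
- green_key (a joint): push travel of the key beside the green fitting, in m: 0 = up (start), 0.022 = at its stop. It slides straight down against friction and a weak spring: about 2.5 N to start it, 5 N at 0.010, 8 N at the stop. Let go, it stays where it is, or creeps back to about 0.013 if it was pushed deeper. Counts as pressed from 0.008, as untouched below 0.003
- green_key_top (a point): centre of the top face of the green fitting's key, z up, moving down with the key: a square orange key 38 mm wide, its top 62 mm above the work surface when up, 40 mm at its stop. It rises from the middle of the grey housing of green_bay. All four keys look alike: the fitting on the same tray tells them apart
- green_bay: fixed white tray, 160 mm long (x), 96 mm wide, 6 mm thick, 14 mm side rims, turned up to 0.3 rad; origin under its centre, x axis away from the robot, from key to fitting. Fixed on its robot end is a grey housing 62 mm square, top at 36 mm, centred at x = -46 mm, holding the key. Its fitting stands at the other end
- green_fitting: green pipe reducer: hollow tapered tube, 68 mm across below, 44 mm across above, 50 mm tall; loose, stands upright on the same white tray as its key, about 82 mm from the key's centre, on the side away from the robot; origin at the centre of its underside, z up
- brass_key (a joint): push travel of the key beside the brass fitting, in m: 0 = up (start), 0.022 = at its stop. It slides straight down against friction and a weak spring: about 2.5 N to start it, 5 N at 0.010, 8 N at the stop. Let go, it stays where it is, or creeps back to about 0.013 if it was pushed deeper. Counts as pressed from 0.008, as untouched below 0.003
- brass_key_top (a point): centre of the top face of the brass fitting's key, z up, moving down with the key: a square orange key 38 mm wide, its top 62 mm above the work surface when up, 40 mm at its stop. It rises from the middle of the grey housing of brass_bay. All four keys look alike: the fitting on the same tray tells them apart
- brass_bay: fixed white tray, 160 mm long (x), 96 mm wide, 6 mm thick, 14 mm side rims, turned up to 0.3 rad; origin under its centre, x axis away from the robot, from key to fitting. Fixed on its robot end is a grey housing 62 mm square, top at 36 mm, centred at x = -46 mm, holding the key. Its fitting stands at the other end
- brass_fitting: brass (gold-coloured) flat flange: disc 76 mm across and 12 mm thick with a low hub, 22 mm tall; loose, stands upright on the same white tray as its key, about 82 mm from the key's centre, on the side away from the robot; origin at the centre of its underside, z up
- steel_key (a joint): push travel of the key beside the steel fitting, in m: 0 = up (start), 0.022 = at its stop. It slides straight down against friction and a weak spring: about 2.5 N to start it, 5 N at 0.010, 8 N at the stop. Let go, it stays where it is, or creeps back to about 0.013 if it was pushed deeper. Counts as pressed from 0.008, as untouched below 0.003
- steel_key_top (a point): centre of the top face of the steel fitting's key, z up, moving down with the key: a square orange key 38 mm wide, its top 62 mm above the work surface when up, 40 mm at its stop. It rises from the middle of the grey housing of steel_bay. All four keys look alike: the fitting on the same tray tells them apart
- steel_bay: fixed white tray, 160 mm long (x), 96 mm wide, 6 mm thick, 14 mm side rims, turned up to 0.3 rad; origin under its centre, x axis away from the robot, from key to fitting. Fixed on its robot end is a grey housing 62 mm square, top at 36 mm, centred at x = -46 mm, holding the key. Its fitting stands at the other end
- steel_fitting: bare steel pipe cap: plain grey dome 68 mm across, 44 mm tall; loose, stands upright on the same white tray as its key, about 82 mm from the key's centre, on the side away from the robot; origin at the centre of its underside, z up
Things that resemble listed ones, but are neither listed nor needed, are in the scene too. Of the things shaped like the brass_fitting, the brass one is meant. What is shaped like the brass_bay but purple is not meant.

How it is judged:
On the way, in this order (a step that is already met when the one before it is completed fails the run):
1. the black fitting's key is pressed down (8 mm or more) (value of joint black_key above 0.008 m), for 0.1 s.
2. the green fitting's key is pressed down (8 mm or more) (value of joint green_key above 0.008 m), for 0.1 s.
3. the brass fitting's key is pressed down (8 mm or more) (value of joint brass_key above 0.008 m), for 0.1 s.
At the end, for the whole second after the job is handed in: The keys of the black flange, green reducer and brass flange are down by at least 8 of their 22 mm, the steel cap's key is up (within 3 mm), and every fitting stands at rest within 15 mm of where it was, tilted less than 0.2 rad (value of joint each of black_key, green_key, brass_key above 0.008 m and value of joint steel_key below 0.003 m and not (distance of any of black_fitting, green_fitting, brass_fitting, steel_fitting from where it was at the start of the episode above 0.015 m or angle between any of black_fitting, green_fitting, brass_fitting, steel_fitting's own z axis and vertical above 0.2 rad) and linear speed of each of black_fitting, green_fitting, brass_fitting, steel_fitting below 0.02 m/s); the robot touches nothing.
It fails at once if the green reducer's key pressed (3 mm or more) before the black flange's (value of joint green_key above 0.003 m and value of joint black_key below 0.008 m).
It fails at once if the brass flange's key pressed (3 mm or more) before the green reducer's (value of joint brass_key above 0.003 m and value of joint green_key below 0.008 m).
It fails at once if the steel cap's key pressed (3 mm or more) (value of joint steel_key above 0.003 m).
It fails at once if a key, its housing or its tray pushed hard (over 20 N) (contact force between any of black_bay, green_bay, brass_bay, steel_bay and the fingers above 20 N or contact force between any of black_bay, green_bay, brass_bay, steel_bay and the arm above 20 N).
It fails at once if a fitting shifted or lifted by more than 15 mm, or tipped by more than 0.2 rad (distance of any of black_fitting, green_fitting, brass_fitting, steel_fitting from where it was at the start of the episode above 0.015 m or angle between any of black_fitting, green_fitting, brass_fitting, steel_fitting's own z axis and vertical above 0.2 rad).
It also fails if it takes over 38 s, if anything falls off the work surface, if the arm or the gripper's body presses on something with over 40 N, if the wrist force passes 120 N, or if a joint passes its speed limit or range.

## Working session

There is one attempt and no reset: what is moved stays moved. The work goes in short steps, Python scripts to look and compute and a tool call to move; the robot and the scene stay as the last step left them, time stands still between calls to the robot, and variables do not carry over. Pictures are saved under pics/ and viewed, about 8 in all and at most 12, crops included, and the job is handed in when it is done.

Besides the shell and the picture viewer there is one more tool, called after "Call:" as name([rows], argument=value, ...), one row to a line, values as JSON. send_rows: Moves the arm, as the interface text tells. Its arguments: {"type":"object","properties":{"increments":{"type":"array","items":{"type":"array"}}},"required":["increments"]}

```bash
mkdir -p pics; python3 - <<'E'
from plant import *
import cv2
print(read_state()['tool_pos'],read_state()['orientation'],grasp_offset() if callable(grasp_offset) else grasp_offset)
for n in("top","side"):
    im=grab_frame(n)[:,:,::-1]; cv2.imwrite(f"pics/{n}0.png",im); m=camera_model(n); print(n,m)
E
```

```text
[0.28648191 0.61052816 0.22148936] [ 0.5972025   0.37863183 -0.37979771 -0.59644011] 0.0187
top {'fx': 415.11627373638646, 'fy': 415.11627373638646, 'cx': 256.63093970757194, 'cy': 192.78249930642292, 'rvec': array([ 2.1096808 , -2.16802866,  0.06958814]), 'tvec': array([0.04351853, 0.52812567, 0.82213381])}
side {'fx': 434.08184710635703, 'fy': 434.08184710635703, 'cx': 250.67039510081102, 'cy': 190.36518348935476, 'rvec': array([ 2.39331578, -0.19851308,  0.08140329]), 'tvec': array([-0.50413342,  0.1095734 ,  1.08706355])}
```

View pics/top0.png

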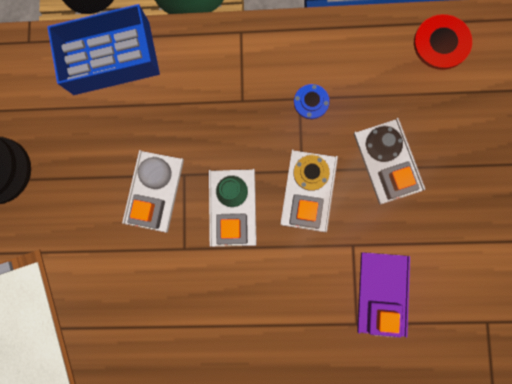

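View pics/side0.png

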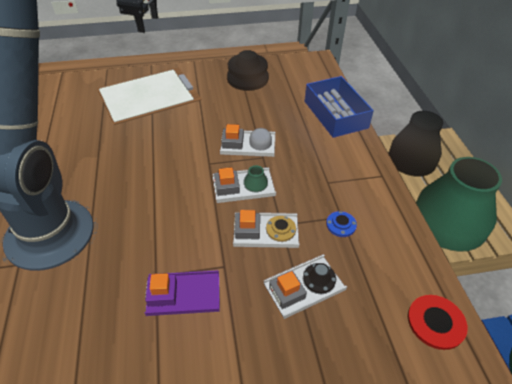

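The top view shows the four trays clearly. Keys are at about (142,211) for steel, (230,229) for green, (307,210) for brass, (402,178) for black and (389,322) for the purple decoy. The side view shows the same order, with black nearest the camera.

```bash
cat > h.py <<'E'
import cv2,numpy as np
from plant import *
from scipy.spatial.transform import Rotation as R
def orange(im):
    h=cv2.cvtColor(np.ascontiguousarray(im),cv2.COLOR_RGB2HSV)
    m=cv2.inRange(h,(6,180,190),(16,255,255))
    n,l,s,c=cv2.connectedComponentsWithStats(m)
    return [(c[i],s[i,4]) for i in range(1,n) if s[i,4]>60]
def cam(n):
    m=camera_model(n);K=np.array([[m['fx'],0,m['cx']],[0,m['fy'],m['cy']],[0,0,1]])
    if n=='wrist':
        s=read_state();T=np.eye(4);T[:3,:3]=R.from_quat(s['orientation']).as_matrix();T[:3,3]=s['tool_pos']
        W=T@m['tool_from_camera'];return K,W[:3,:3],W[:3,3]
    r=R.from_rotvec(m['rvec']).as_matrix().T
    return K,r,-r@m['tvec']
def ray(c,uv,z):
    K,r,o=c;d=r@np.linalg.solve(K,[*uv,1]);return o+d*(z-o[2])/d[2]
E
python3 - <<'E'
from h import *
np.set_printoptions(precision=4,suppress=True)
for n in('top','side'):
    c=cam(n);im=cv2.imread(f'pics/{n}0.png')[:,:,::-1]
    for p,a in orange(im): print(n,p,a,ray(c,p,.062))
s=read_state();print(R.from_quat(s['orientation']).as_matrix());print(camera_model('wrist'))
E
```

```text
top [403.73   177.4214] 337 [ 0.5471 -0.2607  0.062 ]
top [140.2534 209.375 ] 296 [0.4992 0.2614 0.062 ]
top [307.392  209.7685] 324 [ 0.4891 -0.0711  0.062 ]
top [229.0164 227.1721] 122 [0.4591 0.0837 0.062 ]
top [387.3333 319.7886] 123 [ 0.2773 -0.213   0.062 ]
side [232.1489 128.3936] 94 [0.4998 0.2599 0.062 ]
side [225.7955 172.8636] 132 [0.458  0.0809 0.062 ]
side [247.2105 215.6316] 171 [ 0.4904 -0.072   0.062 ]
side [288.2625 280.8333] 240 [ 0.5482 -0.2636  0.062 ]
side [158.7113 281.1548] 239 [ 0.275 -0.219  0.062]
[[ 0.4248 -0.0007 -0.9053]
 [ 0.9053 -0.0017  0.4248]
 [-0.0018 -1.     -0.0001]]
{'fx': 280.65384046826796, 'fy': 280.65384046826796, 'cx': 256.34795841721865, 'cy': 191.74351711167733, 'tool_from_camera': array([[ 1.    , -0.0003,  0.    , -0.0013],
       [-0.0001, -0.2674,  0.9636, -0.162 ],
       [-0.0003, -0.9636, -0.2674,  0.0729],
       [ 0.    ,  0.    ,  0.    ,  1.    ]])}
```

Both views agree within 3 mm, and the heights and reaches are plausible: black (0.548,-0.262), green (0.458,0.082), brass (0.490,-0.072). I'll shut the fingers and move above the black key.

Call:
send_rows([
  [[15, -50, -5], [0, 0, -6], 1],
  [[30, -100, -10], [0, 0, -12], 1],
  [[45, -150, -15], [0, 0, -18], 1],
  [[60, -200, -20], [0, 0, -24], 1],
  [[75, -250, -25], [0, 0, -30], 1],
  [[90, -300, -30], [0, 0, -36], 1],
  [[105, -350, -35], [0, 0, -42], 1],
  [[120, -400, -40], [0, 0, -48], 1],
  [[135, -450, -45], [0, 0, -54], 1],
  [[150, -500, -50], [0, 0, -60], 1],
])

```text
time: 1.35
tool_pos: [0.4366, 0.1089, 0.1714]
orientation: [-0.707, -0.028, 0.029, 0.707]
ft_force: [0.1, 0.0, 0.3]
gripper_width: 0.0017
```

Call:
send_rows([
  [[15, -50, 0], [0, 0, 0], 1],
  [[30, -100, 0], [0, 0, 0], 1],
  [[45, -150, 0], [0, 0, 0], 1],
  [[60, -200, 0], [0, 0, 0], 1],
  [[75, -250, 0], [0, 0, 0], 1],
  [[90, -290, 0], [0, 0, 0], 1],
  [[100, -320, 0], [0, 0, 0], 1],
  [[108, -340, 0], [0, 0, 0], 1],
  [[108, -350, 0], [0, 0, 0], 1],
  [[108, -350, 0], [0, 0, 0], 1],
])

```text
time: 2.6
tool_pos: [0.5441, -0.2409, 0.1712]
orientation: [-0.706, -0.028, 0.03, 0.707]
ft_force: [-0.8, -0.5, -0.1]
gripper_width: 0.0006
```

```bash
python3 - <<'E'
from h import *
np.set_printoptions(precision=4,suppress=True)
s=read_state();print(s['time'],s['tool_pos'],s['ft_force'],s['gripper_width'],s['q'])
c=cam('wrist');im=grab_frame('wrist');cv2.imwrite('pics/w1.png',im[:,:,::-1])
for p,a in orange(im): print(p,a,ray(c,p,.062))
E
```

```text
2.6 [ 0.5441 -0.2409  0.1712] [-0.8001 -0.5233 -0.0763] 0.0006336046214569125 [-0.0397  0.4188  0.5123  1.8081 -0.2418  0.9795  0.6532]
[208.672   12.0688] 189 [ 0.4903 -0.0892  0.062 ]
[265.0389 202.0806] 360 [ 0.5533 -0.2544  0.062 ]
```

View pics/w1.png

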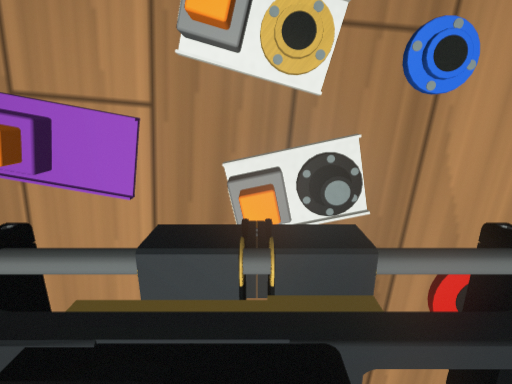

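The wrist view shows the black flange and, at (265,202), its key, partly hidden by the gripper. The part in view is consistent with (0.548,-0.262). I'll line up and descend.

Call:
send_rows([
  [[2, -10, 0], [0, 0, 0], 1],
  [[4, -21, -15], [0, 0, 0], 1],
  [[4, -21, -40], [0, 0, 0], 1],
  [[4, -21, -65], [0, 0, 0], 1],
  [[4, -21, -85], [0, 0, 0], 1],
  [[4, -21, -97], [0, 0, 0], 1],
  [[4, -21, -102], [0, 0, 0], 1],
  [[4, -21, -105], [0, 0, 0], 1],
  [[4, -21, -107], [0, 0, 0], 1],
  [[4, -21, -109], [0, 0, 0], 1],
])

```text
time: 3.9
tool_pos: [0.5486, -0.2612, 0.0627]
orientation: [-0.706, -0.029, 0.03, 0.707]
ft_force: [0.9, -0.0, -0.2]
gripper_width: 0.0003
```

```bash
python3 - <<'E'
from h import *
for n in('side',):
    im=grab_frame(n);cv2.imwrite('pics/s1.png',cv2.resize(im[180:340,200:400,::-1],(800,640))[:600])
print(read_state()['tool_pos'],read_state()['ft_force'])
E
```

```text
[ 0.54862023 -0.26121991  0.0624315 ] [ 0.36696387  0.33288042 -0.58699296]
```

View pics/s1.png

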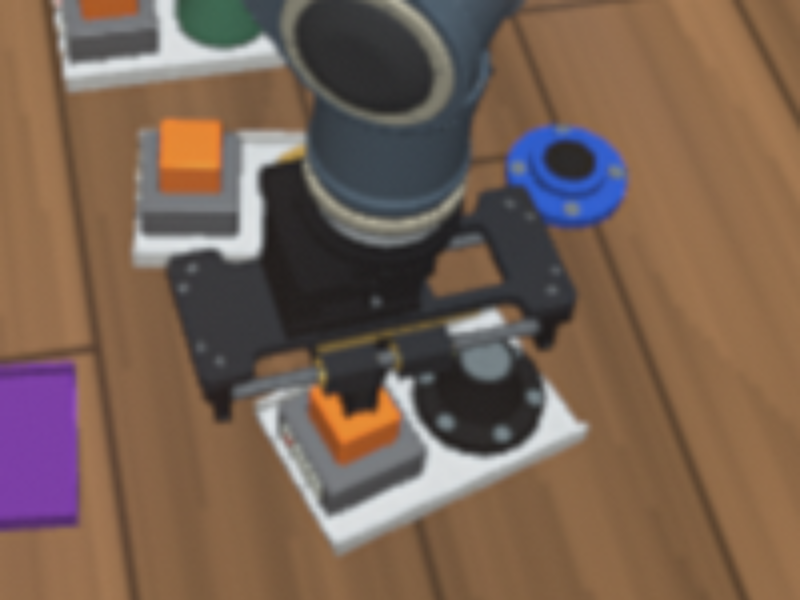

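The fingertips (near (360,405) in the crop) sit over the middle of the black key's top, clear of the flange. Pressing slowly.

Call:
send_rows([
  [[0, 0, -2], [0, 0, 0], 1],
  [[0, 0, -4], [0, 0, 0], 1],
  [[0, 0, -6], [0, 0, 0], 1],
  [[0, 0, -8], [0, 0, 0], 1],
  [[0, 0, -10], [0, 0, 0], 1],
  [[0, 0, -12], [0, 0, 0], 1],
  [[0, 0, -14], [0, 0, 0], 1],
  [[0, 0, -16], [0, 0, 0], 1],
  [[0, 0, -17], [0, 0, 0], 1],
  [[0, 0, -17], [0, 0, 0], 1],
])

```text
time: 5.2
tool_pos: [0.5487, -0.2612, 0.0455]
orientation: [-0.706, -0.029, 0.03, 0.707]
ft_force: [-2.1, 1.2, 4.8]
gripper_width: 0.0005
```

Travel is about 16 mm at 5 N. Next I lift and move to the green key.

Call:
send_rows([
  [[0, 0, 15], [0, 0, 0], 1],
  [[0, 0, 50], [0, 0, 0], 1],
  [[-3, 15, 85], [0, 0, 0], 1],
  [[-16, 60, 100], [0, 0, 0], 1],
  [[-30, 115, 100], [0, 0, 0], 1],
  [[-45, 170, 100], [0, 0, 0], 1],
  [[-60, 225, 100], [0, 0, 0], 1],
  [[-75, 280, 100], [0, 0, 0], 1],
  [[-88, 330, 100], [0, 0, 0], 1],
  [[-91, 343, 100], [0, 0, 0], 1],
])

```text
time: 6.45
tool_pos: [0.457, 0.0852, 0.1459]
orientation: [-0.706, -0.031, 0.031, 0.707]
ft_force: [0.3, -0.7, -0.4]
gripper_width: 0.0005
```

```bash
python3 - <<'E'
from h import *
np.set_printoptions(precision=4,suppress=True)
s=read_state();print(s['time'],s['tool_pos'],s['ft_force'])
for n in('side','top','wrist'):
    c=cam(n);im=grab_frame(n)
    if n=='side':cv2.imwrite('pics/s2.png',cv2.resize(im[120:320,200:400,::-1],(600,600),interpolation=cv2.INTER_CUBIC))
    for p,a in orange(im): print(n,p,a,ray(c,p,.062),ray(c,p,.049)[:2])
E
```

```text
6.45 [0.457  0.0852 0.1459] [ 0.2572 -0.69   -0.4171]
side [225.7852 172.837 ] 135 [0.4579 0.081  0.062 ] [0.4591 0.0939]
side [247.2865 215.6257] 171 [ 0.4906 -0.072   0.062 ] [ 0.4923 -0.0616]
side [158.786  281.1934] 243 [ 0.2752 -0.2191  0.062 ] [ 0.2734 -0.211 ]
side [287.8458 284.0125] 240 [ 0.5456 -0.271   0.062 ] [ 0.5482 -0.2637]
top [401.5463 178.5741] 324 [ 0.5449 -0.2564  0.062 ] [ 0.5467 -0.2603]
top [307.4911 210.9821] 112 [ 0.4867 -0.0712  0.062 ] [ 0.4876 -0.0722]
wrist [332.9248   4.4962] 133 [0.5028 0.2403 0.062 ] [0.5056 0.2448]
wrist [260.6516 194.9615] 1039 [0.4611 0.084  0.062 ] [0.4616 0.0803]
```

View pics/s2.png

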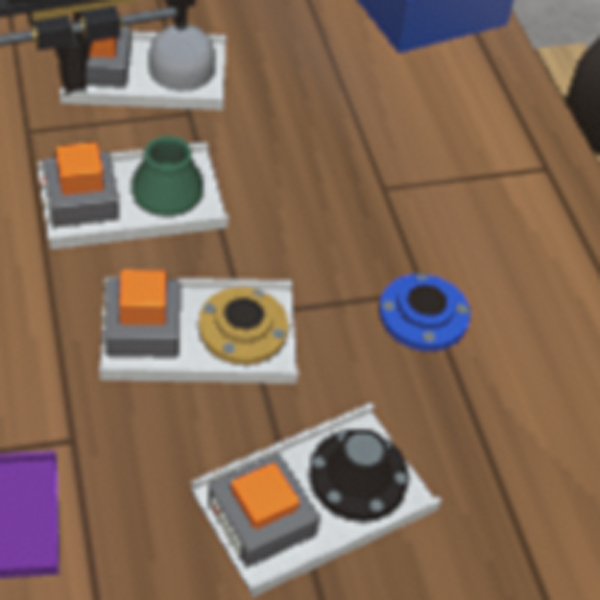

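The black key (crop (265,492)) is now clearly lower. Both views meet at z≈0.049, so it is down about 13 mm, and all the fittings stand undisturbed. Now the green key.

Call:
send_rows([
  [[1, -3, -10], [0, 0, 0], 1],
  [[1, -3, -35], [0, 0, 0], 1],
  [[1, -3, -60], [0, 0, 0], 1],
  [[1, -3, -73], [0, 0, 0], 1],
  [[1, -3, -78], [0, 0, 0], 1],
  [[1, -3, -81], [0, 0, 0], 1],
  [[1, -3, -83], [0, 0, 0], 1],
  [[1, -3, -85], [0, 0, 0], 1],
  [[1, -3, -87], [0, 0, 0], 1],
  [[1, -3, -89], [0, 0, 0], 1],
])

```text
time: 7.85
tool_pos: [0.4596, 0.0785, 0.0572]
orientation: [-0.706, -0.03, 0.029, 0.707]
ft_force: [-0.3, 0.3, 3.5]
gripper_width: 0.0004
```

Call:
send_rows([
  [[0, 0, -2], [0, 0, 0], 1],
  [[0, 0, -4], [0, 0, 0], 1],
  [[0, 0, -6], [0, 0, 0], 1],
  [[0, 0, -8], [0, 0, 0], 1],
  [[0, 0, -10], [0, 0, 0], 1],
  [[0, 0, -11], [0, 0, 0], 1],
  [[0, 0, -11], [0, 0, 0], 1],
])

```text
time: 8.72
tool_pos: [0.4596, 0.0785, 0.0461]
orientation: [-0.706, -0.03, 0.029, 0.707]
ft_force: [-0.5, -0.6, 4.3]
gripper_width: 0.0002
```

Green is down about 16 mm at 4.3 N. Next, brass.

Call:
send_rows([
  [[0, 0, 15], [0, 0, 0], 1],
  [[0, 0, 50], [0, 0, 0], 1],
  [[2, -10, 85], [0, 0, 0], 1],
  [[10, -50, 100], [0, 0, 0], 1],
  [[20, -100, 100], [0, 0, 0], 1],
  [[28, -140, 100], [0, 0, 0], 1],
  [[30, -150, 100], [0, 0, 0], 1],
  [[30, -150, 100], [0, 0, 0], 1],
])

```text
time: 9.72
tool_pos: [0.4895, -0.0715, 0.1463]
orientation: [-0.706, -0.029, 0.029, 0.707]
ft_force: [0.0, -0.1, 0.0]
gripper_width: 0.0008
```

```bash
python3 - <<'E'
from h import *
np.set_printoptions(precision=4,suppress=True)
s=read_state();print(s['time'],s['tool_pos'],s['ft_force'])
for n in('side','top'):
    c=cam(n);im=grab_frame(n)
    for p,a in orange(im): print(n,p,a,ray(c,p,.062),ray(c,p,.049)[:2])
E
```

```text
9.725 [ 0.4895 -0.0715  0.1463] [ 0.0402 -0.0809  0.0107]
side [225.5    174.0323] 62 [0.4566 0.0767 0.062 ] [0.4578 0.0896]
side [247.3257 215.7086] 175 [ 0.4907 -0.0723  0.062 ] [ 0.4923 -0.0619]
side [158.7347 281.1469] 245 [ 0.2751 -0.2189  0.062 ] [ 0.2733 -0.2108]
side [287.8458 284.0125] 240 [ 0.5456 -0.271   0.062 ] [ 0.5482 -0.2637]
top [401.5312 178.7188] 320 [ 0.5446 -0.2563  0.062 ] [ 0.5464 -0.2602]
top [141.4078 209.7864] 103 [0.4983 0.2591 0.062 ] [0.4994 0.2634]
top [230.5 228.5] 68 [0.4564 0.0808 0.062 ] [0.4568 0.0823]
```

The green key's side-view blob shrank, which could be shadow or occlusion. I'll look before pressing brass.

```bash
python3 - <<'E'
from h import *
im=grab_frame('side');cv2.imwrite('pics/s3.png',cv2.resize(im[110:260,190:340,::-1],(600,600),interpolation=cv2.INTER_CUBIC))
E
```

```text
(no output)
```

View pics/s3.png

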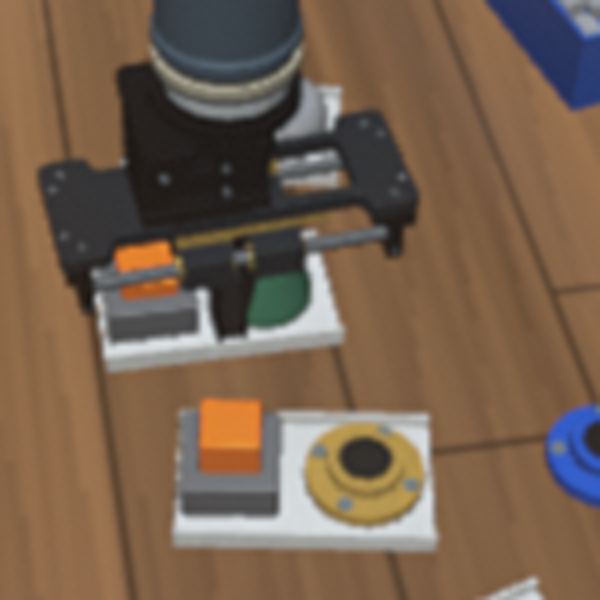

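The gripper's rod hides part of the green key. Its top edge has dropped about 2.4 px (row 168.3 to 170.7), which fits about 12 mm down. The brass key (crop (230,425)) is still up. Pressing brass.

Call:
send_rows([
  [[0, 0, -10], [0, 0, 0], 1],
  [[0, 0, -35], [0, 0, 0], 1],
  [[0, 0, -60], [0, 0, 0], 1],
  [[0, 0, -73], [0, 0, 0], 1],
  [[0, 0, -78], [0, 0, 0], 1],
  [[0, 0, -81], [0, 0, 0], 1],
  [[0, 0, -83], [0, 0, 0], 1],
  [[0, 0, -85], [0, 0, 0], 1],
  [[0, 0, -87], [0, 0, 0], 1],
  [[0, 0, -89], [0, 0, 0], 1],
])

```text
time: 11.12
tool_pos: [0.4899, -0.0698, 0.0573]
orientation: [-0.706, -0.031, 0.03, 0.707]
ft_force: [0.1, 0.3, 3.9]
gripper_width: 0.0003
```

Call:
send_rows([
  [[0, 0, -2], [0, 0, 0], 1],
  [[0, 0, -4], [0, 0, 0], 1],
  [[0, 0, -6], [0, 0, 0], 1],
  [[0, 0, -8], [0, 0, 0], 1],
  [[0, 0, -10], [0, 0, 0], 1],
  [[0, 0, -12], [0, 0, 0], 1],
  [[0, 0, -12], [0, 0, 0], 1],
])

```text
time: 12.0
tool_pos: [0.4899, -0.0699, 0.0452]
orientation: [-0.706, -0.031, 0.03, 0.707]
ft_force: [-0.7, -0.1, 3.7]
gripper_width: 0.0005
```

Call:
send_rows([
  [[0, 0, 15], [0, 0, 0], 1],
  [[0, 0, 50], [0, 0, 0], 1],
  [[0, 0, 90], [0, 0, 0], 1],
  [[0, 0, 140], [0, 0, 0], 1],
  [[0, 0, 190], [0, 0, 0], 1],
  [[0, 0, 240], [0, 0, 0], 1],
  [[0, 0, 250], [0, 0, 0], 1],
  [[0, 0, 250], [0, 0, 0], 1],
])

```text
time: 13.0
tool_pos: [0.4897, -0.0698, 0.2955]
orientation: [-0.706, -0.031, 0.029, 0.707]
ft_force: [-0.4, -0.2, 0.3]
gripper_width: 0.0005
```

```bash
python3 - <<'E'
from h import *
np.set_printoptions(precision=4,suppress=True)
s=read_state();print(s['time'],s['tool_pos'],s['ft_force'])
for n in('side','top'):
    c=cam(n);im=grab_frame(n)
    if n=='side':cv2.imwrite('pics/s4.png',cv2.resize(im[110:320,190:400,::-1],(600,600),interpolation=cv2.INTER_CUBIC))
    for p,a in orange(im): print(n,p,a,ray(c,p,.062),ray(c,p,.049)[:2])
E
```

```text
13.0 [ 0.4897 -0.0698  0.2955] [-0.4161 -0.1943  0.2902]
side [231.5765 128.7647] 85 [0.4979 0.2585 0.062 ] [0.4996 0.2743]
side [226.031  176.2636] 129 [0.457  0.0683 0.062 ] [0.4581 0.081 ]
side [247.3728 219.5799] 169 [ 0.4889 -0.0841  0.062 ] [ 0.4905 -0.0739]
side [158.75   281.2172] 244 [ 0.2751 -0.2191  0.062 ] [ 0.2733 -0.211 ]
side [287.8458 284.0125] 240 [ 0.5456 -0.271   0.062 ] [ 0.5482 -0.2637]
top [141.79 209.9 ] 100 [0.4981 0.2583 0.062 ] [0.4991 0.2626]
top [230.5 228.5] 68 [0.4564 0.0808 0.062 ] [0.4568 0.0823]
```

View pics/s4.png

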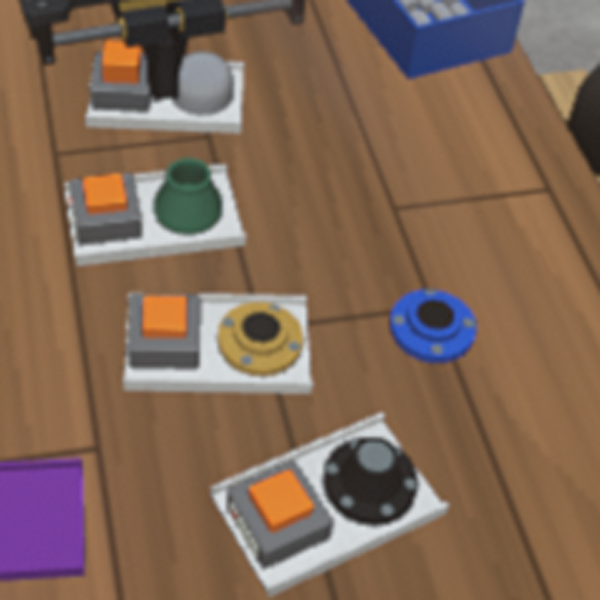

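All three keys (crop: green (105,192), brass (165,315), black (280,497)) are down. The steel key is up, the fittings are standing, and the tool is clear.

```bash
python3 -c "from plant import *;print(sign_off())"
```

```text
the job is handed in; nothing more can be done
None
```

I pressed the black, green and brass keys in that order with the shut fingertips. Each went down about 16 mm, with 4 to 5 N read at the wrist at the bottom. I then lifted the tool clear to z ≈ 0.30 m and handed the job in at about 13 s of robot time. `sign_off()` gives no verdict.

- **Keys:** in the last side view, the black, green and brass keys sit about 13 mm down. For green and brass this matches their positions from the start, and for black it also matches the top view. The steel key is still up.
- **Fittings and tool:** all four fittings stand upright where they were, judged by eye in the last side view. The wrist force was about 0 with the tool clear.
- **Checks that disagreed:**
  - The wrist-camera fix on the black key was about 9 mm off the side and top views, because the gripper hid part of the key. I used the two fixed cameras instead.
  - A mid-run side-view reading of the green key was spoiled by the gripper bar. The final clear view confirmed that it is down.
  - In the last top view only the green and steel keys showed up, so the final check of black and brass rests on the side view.

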